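# Bolt the knife safe

### The arm

A 7-joint arm with a two-finger parallel gripper is mounted at the origin on the work surface. World frame = base frame: x ahead of the robot, y to its left, z up, the work surface at z = 0. Lengths are in mm, angles in rad, forces in N, time in s.
With the tool pointing down it reaches from about 400 to 850 mm from the base axis. Payload 4.5 kg.
Tool frame: the origin (TCP) lies at the very end of the fingers, on their centre line; the grasp point (between the pads) lies manip.grasp_offset behind it (manip.grasp_offset is the distance from the TCP to the grasp point, in mm); z points along the fingers, y is the direction in which the jaws open and shut (so a half turn about z gives the same grasp; the last joint's range is limited). The gripper opens to 88 mm and grips with 3 to 60 N. Pads are 18 mm wide; open, the fingers measure 123 mm over their backs; the gripper's body (75 mm by 187 mm) begins 45 mm behind the grasp point.
Start: joints at [-1.12, 0.689, -0.195, 1.565, 0.157, 0.902, -0.215], TCP at [253.007, 571.525, 238.743] pointing down, gripper open.
Joint ranges: [-3.01, 3.01], [-0.46, 2.08], [-1.47, 1.51], [0.13, 2.56], [-1, 4.14], [0.04, 2.09], [-2.66, 2.66]. Speed limits (rad/s): [2.57, 2.57, 3.14, 3.14, 3.14, 3.14, 3.14].

### API

Orientations are given as a unit quaternion [x, y, z, w].
In Python, from cell import manip gives the robot as it stands.
- The arm moves only by the shell command python3 -m inch 'ROWS' [FORCE]. ROWS is JSON, a list that holds one entry, the list of rows, each a list of 7 numbers: the turn, a rotation vector about the tool's x, y, z in degrees, then the shift along the tool's x, y, z in cm, then the opening, from 0 (shut) to 1 (fully open). In form: [[[rx, ry, rz, dx, dy, dz, fingers], ...]]. A call has 1 to 20 rows; each row is the pose to reach, as a shift and turn from the pose commanded when the call began, along the tool's axes at that moment; what a row does not reach only later rows make up. A row lasts 1/8 s, in which the tool goes at most 62.5 mm and 10.7 degrees, less where a joint would pass 70% of its speed; a pose out of reach is approached as far as the arm can. A call with a gripper value outside its range is refused whole. The fingers move at their own pace and stop on an object; FORCE is the grip in N (left out, the last holds). Time passes only in rows, so rows that repeat a pose let the fingers close. It gives the time, the measured TCP pose, the force and the opening at its end, in the units of the state.
- manip.get_obs(): the state, without advancing time (a new reading comes with each control period).
- manip.camera(name): name is "side" or "top"; returns a dict with "pixels" (384x512x3 uint8, blue, green, red), "z_map" (384x512 float32, mm along the optical axis (not along the pixel's ray), 0 where there is no reading), "K" (3x3 intrinsics, pixels), "cam_to_world" (4x4, takes a point from camera to world coordinates). Camera axes: x right, y down, z forward; pixel columns grow to the right and rows downward; lengths in mm; the calibration is good to about 2 mm. A picture is of the moment at which its call begins.
- manip.hand_in(): hands the job in, once; it reports no verdict.
The state is a dict: "clock": time; "q": joint angles; "dq": joint speeds; "tau": joint torques, N m; "eef_pos": TCP position; "eef_rot": TCP orientation; "contact_force": force on the tool from outside, world axes, zero at the start; "wrist_torque": the same for the moment, N m; "gripper_width": opening from 0.0 (shut) to 1.0 (fully open).
Only numpy, scipy, OpenCV 4.12 (cv2) and the standard library are available. Lean on these libraries where they do the work, as an engineer would, in place of code of your own. Each camera call takes 0.05 s, during which the arm holds its last target. There are 200 camera calls.

### The job

Bolt the knife safe on the counter: with the fingertips, push the upright peg on the slotted locking disc round until the disc's slot lines up with the locking bar, then push the bar by its upright plate through the disc until it is fully home against the stop in the keeper. Only push: do not lift the bar out of its channel, and leave the mug, jar, soap bottle and shaker where they stand. Finish with the hand clear of everything.

Things in the scene. Friction and masses are not known exactly. Their poses are not given: they have to be found in the camera images.
- safe: Fixed low knife safe, 200 mm (x) by 380 mm (y), top face 70 mm above the counter; grey, wooden lid. Origin: centre of its underside. The bar is pushed along its +y. On top along x = 0: an open-topped dark channel guiding the bar (y -183 to 3 mm, 29 mm wide, up to z 84 mm), the slotted disc (centre y 45 mm), the keeper (dark bridge, y 89 to 125 mm, 32 mm wide, up to z 93 mm).
- disc (a joint): Angle (rad) of the aluminium slotted disc, counter-clockwise from above. 80 mm across, top at z 88 mm, one straight slot 22 mm wide right across its middle, open above and at both ends. At 0 or pi the slot is in line with the bar. Starts at 0.5 to 2.64: the nearer of 0 and pi is the shorter way. Range -0.6 to 3.74, no detents, stays where left (2 to 3 N at the peg turn it).
- disc_centre (a point): Centre of the disc's top face, on its axis, 88 mm above the counter. Turns with the disc: its y axis lies along the slot.
- disc_peg (a point): Centre of the top of the upright round peg on the disc: 14 mm in diameter, from z 88 to 128 mm, 25.5 mm from the disc's axis, square to the slot. At disc angle 0 it stands on the safe's +x side of the disc, at pi/2 on the +y (keeper) side, at pi on the -x side.
- bar: Loose steel locking bar, about 0.3 kg, in the channel (1.5 mm side play): 14 x 14 mm section, underside at z 73 mm, along its own y (= the safe's y) from 33 mm behind its origin to its tapered tip 125 mm ahead. Origin: on its underside below the push plate. Fully home the origin is at y -6 mm, x 0 in the safe's frame; it starts at y -126 to -146 mm, tip short of the disc. Slides with 1 to 3 N.
- bar_plate (a point): Middle of the top edge of the bar's upright push plate: 34 mm wide across the bar, 6 mm thick along it, from the bar's top (z 87 mm) up to z 122 mm. The side to push is the one facing the safe's -y end; there the bar's tail sticks out 30 mm behind the plate at z 87 mm.
- bar_tip (a point): The bar's leading tip, on the bar's centre line.
- keeper_stop (a point): Centre of the face in the keeper against which the tip of the bar stops, 74 mm beyond the disc's axis. The bar meets no other stop on its way.
- mug: Blue mug, 80 mm wide, 92 mm tall, on the counter beyond the safe. Origin: centre of its underside.
- jar: Amber glass jar with a steel cap, 64 mm wide, 100 mm tall, on the counter beyond the safe. Origin: centre of its underside.
- soap: White soap bottle, 60 mm wide, 150 mm tall, on the counter off the keeper end of the safe. Origin: centre of its underside.
- shaker: White salt shaker, 34 mm wide, 55 mm tall, standing on the safe's top at the keeper end. Origin: centre of its underside.
Things that resemble listed ones, but are neither listed nor needed, are in the scene too. There is more than one size of the bar; the job needs the smaller.

How it is judged (in metres and radians):
On the way:
1. the disc's slot is lined up with the bar, within 0.2 rad (angle between the y axis of disc_centre and the y axis of safe, either way round below 0.2 rad), for 0.2 s.
At the end, for the whole second after the job is handed in: The bar lies at rest in its channel and through the disc's slot, its tip within 5 mm of the stop in the keeper; the disc's slot is in line with it (within 0.2 rad) (y of bar in the frame of safe between -0.011 and 0 m and x of bar in the frame of safe between -0.008 and 0.008 m and z of bar in the frame of safe between 0.068 and 0.078 m and angle between the y axis of disc_centre and the y axis of safe, either way round below 0.2 rad and linear speed of bar below 0.01 m/s); the robot touches nothing.
It fails at once if the bar is lifted more than 12 mm from its channel (z of bar in the frame of safe above 0.085 m).
It fails at once if the mug is moved by more than 30 mm (distance of mug from where it was at the start of the episode above 0.03 m).
It fails at once if the jar is moved by more than 30 mm (distance of jar from where it was at the start of the episode above 0.03 m).
It fails at once if the soap bottle is moved by more than 30 mm (distance of soap from where it was at the start of the episode above 0.03 m).
It fails at once if the shaker is moved by more than 30 mm (distance of shaker from where it was at the start of the episode above 0.03 m).
It also fails if it takes over 48 s, if anything falls off the work surface, if the arm or the gripper's body presses on something with over 40 N, if the wrist force passes 120 N, or if a joint passes its speed limit or range.

## Working session

There is one attempt and no reset: what is moved stays moved. The work goes in short steps, Python scripts to look and compute and a shell command to move; the robot and the scene stay as the last step left them, time stands still between calls to the robot, and variables do not carry over. Pictures are saved under pics/ and viewed, about 8 in all and at most 12, crops included, and the job is handed in when it is done.

```bash
mkdir -p pics; ls
cat > h.py <<'E'
import numpy as np,cv2
from cell import manip
def cam(n):
    c=manip.camera(n); c={k:np.asarray(v) for k,v in c.items()}; return c
def pts(c):
    z=c["z_map"]; v,u=np.mgrid[:z.shape[0],:z.shape[1]]; K=c["K"]; T=c["cam_to_world"]
    P=np.stack([(u-K[0,2])/K[0,0]*z,(v-K[1,2])/K[1,1]*z,z],-1)
    W=P@T[:3,:3].T+T[:3,3]; W[z==0]=np.nan; return W
E
python3 - <<'E'
from h import *
for n in("top","side"):
    c=cam(n); cv2.imwrite(f"pics/{n}0.png",c["pixels"]); np.savez(f"{n}0.npz",**c); print(n,c["cam_to_world"].round(2),c["K"].round(1))
o=manip.get_obs(); print({k:np.round(v,3) for k,v in o.items()},manip.grasp_offset)
E
```

```text
pics
top [[-0.00000e+00 -1.00000e+00  7.00000e-02  4.71490e+02]
 [-1.00000e+00  0.00000e+00 -1.00000e-02 -8.75000e+00]
 [ 1.00000e-02 -7.00000e-02 -1.00000e+00  1.41075e+03]
 [ 0.00000e+00  0.00000e+00  0.00000e+00  1.00000e+00]] [[401.9   0.  259.5]
 [  0.  401.9 187.5]
 [  0.    0.    1. ]]
side [[-1.0000e+00 -4.0000e-02  5.0000e-02  4.9782e+02]
 [-7.0000e-02  6.2000e-01 -7.8000e-01  9.6618e+02]
 [ 0.0000e+00 -7.9000e-01 -6.2000e-01  9.0297e+02]
 [ 0.0000e+00  0.0000e+00  0.0000e+00  1.0000e+00]] [[484.1   0.  262.6]
 [  0.  484.1 186.6]
 [  0.    0.    1. ]]
{'clock': np.float64(0.1), 'q': array([-1.12 ,  0.69 , -0.195,  1.566,  0.157,  0.902, -0.215]), 'dq': array([ 0.   , -0.002, -0.   , -0.003, -0.   , -0.002, -0.001]), 'tau': array([-3.0000e-03, -5.2849e+01, -1.2720e+00, -1.5384e+01, -5.3000e-02,
        2.0000e-03,  0.0000e+00]), 'eef_pos': array([252.841, 570.98 , 237.985]), 'eef_rot': array([ 0.207,  0.978, -0.001, -0.   ]), 'contact_force': array([-1.052,  0.53 , -0.021]), 'wrist_torque': array([-0.001, -0.052, -0.027]), 'gripper_width': np.float64(1.003)} 18.700000000000003
```

View pics/top0.png

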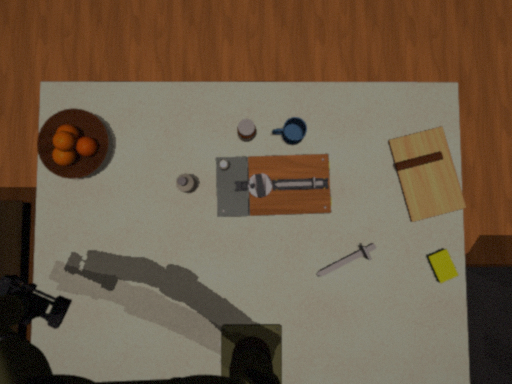

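View pics/side0.png

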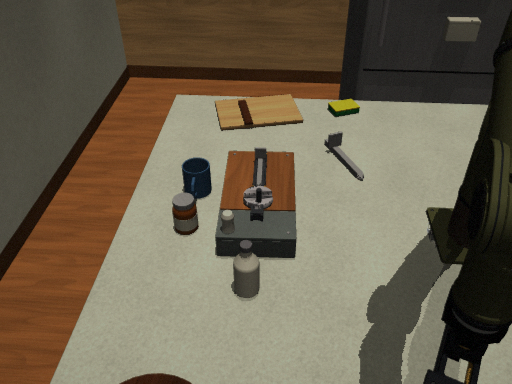

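The top view (up = world +x, left = +y) shows the safe at about (273,185). Its keeper is at the left (240,185), the disc at (260,185) and the bar to the right. The larger decoy bar lies loose on the counter at (345,260). I'll measure the safe and enlarge that area.

Run:
```python
from h import *
for n in("top","side"):
    c=dict(np.load(f"{n}0.npz")); W=pts(c)
    m=(abs(W[...,2]-70)<6)&(W[...,0]>300)&(W[...,0]<700)&(abs(W[...,1]+30)<260)
    k,l,s,_=cv2.connectedComponentsWithStats(m.astype(np.uint8)); i=1+s[1:,4].argmax()
    P=W[l==i]; r=cv2.minAreaRect(P[:,:2].astype(np.float32)); print(n,r,np.median(P[:,2]))
    # anything higher than 105
    hh=(W[...,2]>104)&(W[...,2]<160)&(W[...,0]>350)&(abs(W[...,1]+30)<260)
    k,l,s,ce=cv2.connectedComponentsWithStats(hh.astype(np.uint8))
    for j in range(1,k):
        Q=W[l==j]; 
        if len(Q)>2: print(j,len(Q),ce[j].round(1),Q.mean(0).round(1),Q.min(0).round(),Q.max(0).round())
t=cv2.imread("pics/top0.png")[140:230,205:345]; s=cv2.imread("pics/side0.png")[140:260,200:320]
t=cv2.resize(t,None,fx=5,fy=5,interpolation=cv2.INTER_CUBIC); cv2.imwrite("pics/tc.png",cv2.convertScaleAbs(t,alpha=1.5))
s=cv2.resize(s,None,fx=5,fy=5,interpolation=cv2.INTER_CUBIC); cv2.imwrite("pics/sc.png",cv2.convertScaleAbs(s,alpha=1.5))
```

```text
top ((576.8450927734375, -74.593505859375), (200.28475952148438, 383.20947265625), 1.885993480682373) 70.67238193239268
10 4 [245.8 127.8] [762.   16.8 105. ] [758.  13. 104.] [765.  19. 106.]
15 5 [245.  132.8] [745.2  19.3 104.8] [741.  16. 104.] [751.  23. 106.]
18 81 [223.2 163.7] [640.6  89.2 123.4] [627.  74. 112.] [656. 106. 131.]
19 149 [184.1 181.8] [581.8 213.3 128.2] [560. 195. 104.] [606. 230. 156.]
20 24 [313.4 181.7] [ 582.  -201.6  120.4] [ 565. -204.  106.] [ 597. -199.  127.]
21 16 [251.9 185.3] [570.1  -3.1 128.8] [564. -10. 120.] [578.   3. 136.]
side ((576.4470825195312, -75.37583923339844), (200.29571533203125, 386.2333679199219), 1.8268744945526123) 69.68385296473946
1 65 [259.8 149.7] [ 581.  -203.4  115.4] [ 566. -212.  106.] [ 596. -196.  124.]
2 54 [258.5 192.3] [570.4  -3.  117.9] [564. -13. 104.] [577.   3. 129.]
5 140 [226.9 215.8] [640.1  94.2 119. ] [626.  78. 105.] [656. 106. 127.]
6 285 [245.8 251.6] [582.2 221.5 130.4] [562. 200. 104.] [605. 230. 153.]
```

View pics/tc.png

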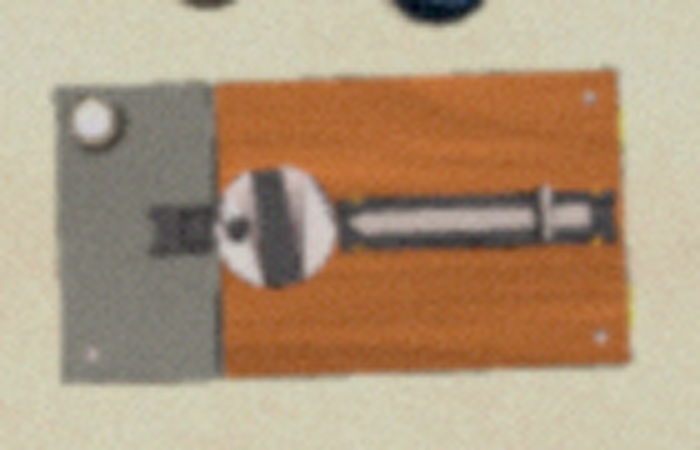

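View pics/sc.png

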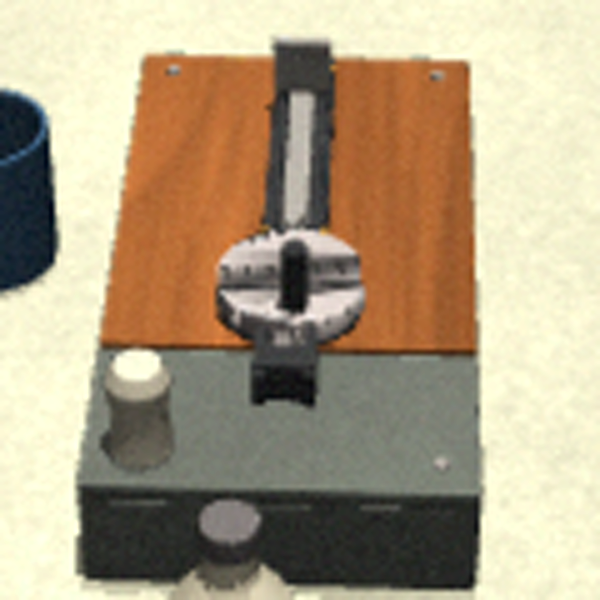

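Safe centre is about (576.6, -75) with yaw 1.9°, and the measured 200 x 383 mm matches the stated size. The peg is at about (570.5, -4), which puts the disc at roughly 1.71 rad, so pi is the shorter way, pushing toward -x and then -y. The bar plate is at about (581, -202). In the crop the slot runs nearly across the bar, which agrees with that angle.

Next I'll compute the move to above the peg.

```bash
cat >> h.py <<'E'
from scipy.spatial.transform import Rotation as Ro
C=np.array([576.6,-75.,0]); A=np.radians(1.9)
ex=np.array([np.cos(A),np.sin(A),0]); ey=np.array([-np.sin(A),np.cos(A),0])
def S(x,y,z): return C+x*ex+y*ey+[0,0,z]
def rel(*targets):
    """targets: (world xyz, jaw-axis angle deg in world)"""
    o=manip.get_obs(); R=Ro.from_quat(o["eef_rot"]).as_matrix(); j=np.degrees(np.arctan2(R[1,1],R[0,1]))
    p=o["eef_pos"]; s=(p-C); print("t",o["clock"],"tcp",p.round(1),"safe xy",(s@ex).round(1),(s@ey).round(1),"jaw",j.round(1),"F",np.round(o["contact_force"],1),"w",o["gripper_width"])
    for t,a in targets:
        d=R.T@(np.asarray(t)-p)/10; print("rz",round(((j-a+90)%180)-90,1),"d cm",d.round(2))
E
python3 - <<'E'
from h import *
pk=lambda a,z:S(25.5*np.cos(a),45+25.5*np.sin(a),z)
print(pk(1.71,100))
rel((pk(1.71,190),25))
E
```

```text
[570.73444282  -4.90260166 100.        ]
t 0.1 tcp [252.8 571.  238. ] safe xy -302.2 656.4 jaw 66.1 F [-1.1  0.5 -0. ] w 1.0031458101231827
rz 41.1 d cm [-52.38 -39.79   4.87]
```

```bash
python3 -m inch '[[[0,0,41,-52.4,-39.8,4.8,0.4],[0,0,41,-52.4,-39.8,4.8,0.4],[0,0,41,-52.4,-39.8,4.8,0.4],[0,0,41,-52.4,-39.8,4.8,0.4],[0,0,41,-52.4,-39.8,4.8,0.4],[0,0,41,-52.4,-39.8,4.8,0.4],[0,0,41,-52.4,-39.8,4.8,0.4],[0,0,41,-52.4,-39.8,4.8,0.4],[0,0,41,-52.4,-39.8,4.8,0.4],[0,0,41,-52.4,-39.8,4.8,0.4],[0,0,41,-52.4,-39.8,4.8,0.4],[0,0,41,-52.4,-39.8,4.8,0.4],[0,0,41,-52.4,-39.8,4.8,0.4],[0,0,41,-52.4,-39.8,4.8,0.4],[0,0,41,-52.4,-39.8,4.8,0.4],[0,0,41,-52.4,-39.8,4.8,0.4]]]'
python3 - <<'E'
from h import *
rel((S(25.5*np.cos(1.71),45+25.5*np.sin(1.71),102),25))
c=cam("side"); cv2.imwrite("pics/s1.png",cv2.convertScaleAbs(cv2.resize(c["pixels"][100:280,160:360],None,fx=3,fy=3,interpolation=cv2.INTER_CUBIC),alpha=1.4))
E
```

```text
clock: 2.1
eef_pos: [570.9, -3.8, 190.9]
eef_rot: [0.536, 0.844, 0.0, 0.0]
contact_force: [0.3, 0.5, -0.1]
gripper_width: 0.398
t 2.1 tcp [570.9  -3.8 190.9] safe xy -3.3 71.3 jaw 25.2 F [ 0.3  0.5 -0.1] w 0.3982797468948954
rz 0.2 d cm [-0.09 -0.06  8.89]
```

View pics/s1.png

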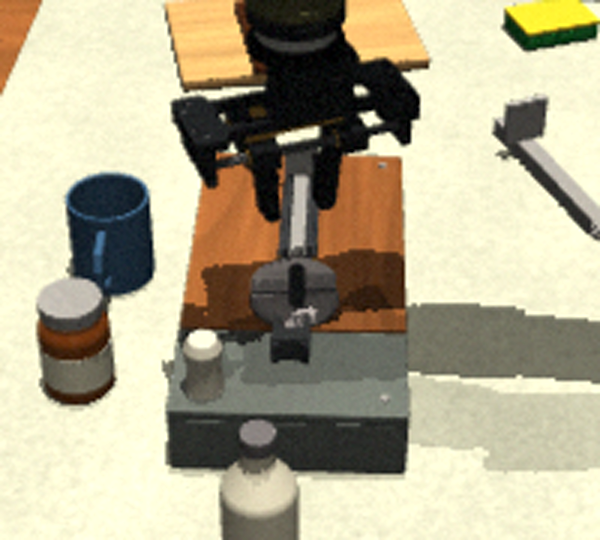

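The fingers at (265,195) and (325,190) hang centred above the peg at (296,285), with nothing in the way. I'll descend and narrow around the peg.

```bash
python3 -m inch '[[[0,0,0,-0.1,-0.1,3,0.4],[0,0,0,-0.1,-0.1,6,0.4],[0,0,0,-0.1,-0.1,8.8,0.4],[0,0,0,-0.1,-0.1,8.8,0.4],[0,0,0,-0.1,-0.1,8.8,0.2],[0,0,0,-0.1,-0.1,8.8,0.2],[0,0,0,-0.1,-0.1,8.8,0.2]]]' 10
python3 - <<'E'
from h import *
L=[]
for k in range(1,9):
    a=1.71+(np.pi+.03-1.71)*k/8
    L.append((S(25.5*np.cos(a),45+25.5*np.sin(a),102),25+67*k/8))
rel(*L)
E
```

```text
clock: 3.02
eef_pos: [571.2, -5.9, 103.7]
eef_rot: [0.536, 0.844, 0.001, 0.001]
contact_force: [0.4, -0.7, -0.4]
gripper_width: 0.196
t 3.025 tcp [571.2  -5.9 103.7] safe xy -3.1 69.3 jaw 25.1 F [ 0.4 -0.7 -0.4] w 0.19632672882846003
rz -8.3 d cm [ 0.18 -0.46  0.16]
rz -16.6 d cm [ 0.18 -0.92  0.16]
rz -25.0 d cm [ 0.09 -1.38  0.16]
rz -33.4 d cm [-0.08 -1.81  0.16]
rz -41.8 d cm [-0.32 -2.21  0.16]
rz -50.1 d cm [-0.64 -2.55  0.16]
rz -58.5 d cm [-1.01 -2.83  0.16]
rz -66.9 d cm [-1.42 -3.04  0.16]
```

```bash
python3 -m inch '[[[0,0,-8,0.18,-0.46,0.1,0.2],[0,0,-16.5,0.18,-0.92,0.1,0.2],[0,0,-25,0.09,-1.38,0.1,0.2],[0,0,-33,-0.08,-1.81,0.1,0.2],[0,0,-42,-0.32,-2.21,0.1,0.2],[0,0,-50,-0.64,-2.55,0.1,0.2],[0,0,-58,-1.01,-2.83,0.1,0.2],[0,0,-67,-1.42,-3.04,0.1,0.2],[0,0,-67,-1.45,-3.1,0.1,0.2],[0,0,-67,-1.45,-3.1,0.1,0.2]]]'
python3 - <<'E'
from h import *
rel()
c=cam("top"); a=c["pixels"][150:220,215:345]
d=cam("side"); b=d["pixels"][140:260,200:320]
f=lambda i,k:cv2.convertScaleAbs(cv2.resize(i,None,fx=k,fy=k,interpolation=cv2.INTER_CUBIC),alpha=1.6)
a=f(a,4);b=f(b,2.4); b=cv2.copyMakeBorder(b,0,max(0,a.shape[0]-b.shape[0]),0,0,0); a=cv2.copyMakeBorder(a,0,b.shape[0]-a.shape[0],0,0,0)
cv2.imwrite("pics/p2.png",np.hstack([a,b])[:, :800])
E
```

```text
clock: 4.28
eef_pos: [548.3, -31.6, 102.0]
eef_rot: [-0.018, 1.0, 0.0, -0.0]
contact_force: [-2.3, 2.2, 0.9]
gripper_width: 0.202
t 4.275 tcp [548.3 -31.6 102. ] safe xy -26.8 44.3 jaw 92.1 F [-2.3  2.2  0.9] w 0.20197810405134203
```

View pics/p2.png

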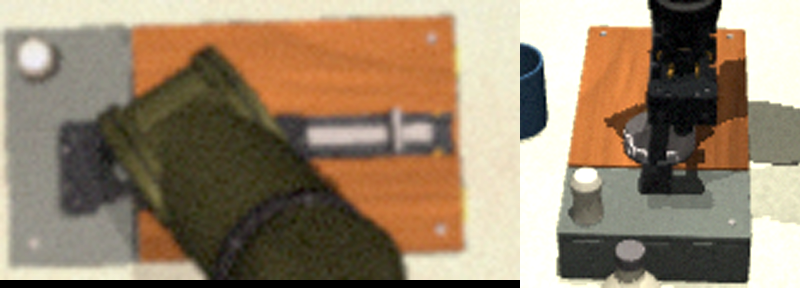

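The arm hides the disc from the top. The side view shows the fingers on the peg at its -x position, and the reaction force of +2.2 N in y fits the push. TCP minus half the play gives the disc at about pi - 0.04. I'll rise, look at the disc, and go behind the plate.

```bash
python3 -m inch '[[[0,0,0,0,0.1,0,0.35],[0,0,0,0,0.1,0,0.35],[0,0,0,0,0.1,-4,0.35],[0,0,0,0,0.1,-9,0.35],[0,0,0,0,0.1,-9,0.35]]]'
python3 - <<'E'
from h import *
rel((S(0,-168,192),92),(S(0,-168,98),92))
E
```

```text
clock: 5.0
eef_pos: [551.4, -31.3, 195.1]
eef_rot: [-0.018, 1.0, -0.0, 0.004]
contact_force: [-0.1, 0.2, -0.6]
gripper_width: 0.352
t 5.0 tcp [551.4 -31.3 195.1] safe xy -23.7 44.5 jaw 92.0 F [-0.1  0.2 -0.6] w 0.3524219139590729
rz 0.0 d cm [ -2.32 -21.25   0.33]
rz 0.0 d cm [ -2.24 -21.25   9.73]
```

```bash
python3 -m inch '[[[0,0,0,-2.3,-6,0.3,0],[0,0,0,-2.3,-12,0.3,0],[0,0,0,-2.3,-18,0.3,0],[0,0,0,-2.3,-21.2,0.3,0],[0,0,0,-2.3,-21.2,0.3,0],[0,0,0,-2.3,-21.2,0.3,0],[0,0,0,-2.3,-21.2,0.3,0]]]'
python3 - <<'E'
from h import *
c=cam("top"); W=pts(c); rel((S(0,-168,98),92))
a=c["pixels"][150:220,215:345]
d=cam("side"); V=pts(d); b=d["pixels"][140:260,200:320]
for X in(W,V):
    m=(X[...,2]>106)&(X[...,2]<135)&(abs(X[...,0]-550)<15)&(abs(X[...,1]+30)<25); Q=X[m]
    if len(Q): s=Q-C; print(len(Q),"peg safe",(s@ex).mean(),(s@ey).mean(),Q[:,2].max())
f=lambda i,k:cv2.convertScaleAbs(cv2.resize(i,None,fx=k,fy=k,interpolation=cv2.INTER_CUBIC),alpha=1.6)
a=f(a,4);b=f(b,2.34); a=cv2.copyMakeBorder(a,0,1,0,0,0)[:280]; b=b[:280]
cv2.imwrite("pics/p3.png",np.hstack([a,b])[:, :800])
E
```

```text
clock: 5.88
eef_pos: [579.7, -239.9, 188.6]
eef_rot: [-0.02, 1.0, 0.001, -0.0]
contact_force: [-0.7, -0.2, 0.1]
gripper_width: 0.004
t 5.925 tcp [ 579.7 -240.2  188.7] safe xy -2.4 -165.2 jaw 92.3 F [ 0.6 -1.3 -0.2] w 0.009099786961469694
rz 0.3 d cm [-0.23 -0.29  9.07]
15 peg safe -26.235643399947282 48.13743666946584 131.45438797594375
45 peg safe -25.206919292200563 48.77162216876557 130.02886770429507
```

View pics/p3.png

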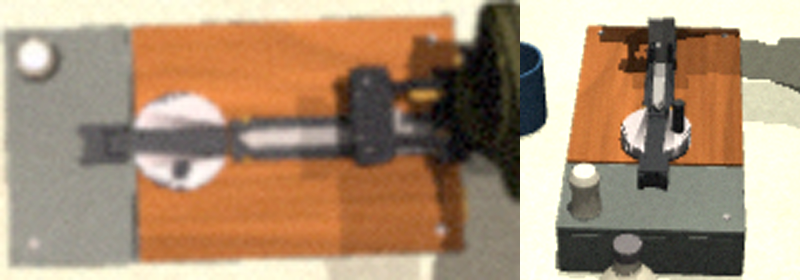

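The slot (135–225,143 in the crop) is now in line with the channel. The peg stands at safe (-25.5, ~48), so the disc is within about 0.1 rad. Next: descend behind the plate and push.

```bash
python3 -m inch '[[[0,0,0.3,-0.2,-0.3,3,0],[0,0,0.3,-0.2,-0.3,6,0],[0,0,0.3,-0.2,-0.3,9,0],[0,0,0.3,-0.2,-0.3,9,0],[0,0,0.3,-0.2,-0.3,9,0]]]'
python3 - <<'E'
from h import *
rel((S(0,-168+100,98),92))
E
```

```text
clock: 6.6
eef_pos: [582.4, -244.7, 99.8]
eef_rot: [-0.016, 1.0, -0.0, 0.001]
contact_force: [-0.4, -0.8, 1.0]
gripper_width: 0.007
t 6.6 tcp [ 582.4 -244.7   99.8] safe xy 0.2 -169.8 jaw 91.9 F [-0.4 -0.8  1. ] w 0.006889024094037985
rz -0.1 d cm [ 0.03 10.18  0.18]
```

```bash
python3 -m inch '[[[0,0,0,0,0.7,0.1,0],[0,0,0,0,1.4,0.1,0],[0,0,0,0,2.1,0.1,0],[0,0,0,0,2.8,0.1,0],[0,0,0,0,3.4,0.1,0],[0,0,0,0,4,0.1,0],[0,0,0,0,4.6,0.1,0],[0,0,0,0,5.2,0.1,0],[0,0,0,0,5.8,0.1,0],[0,0,0,0,6.4,0.1,0],[0,0,0,0,7,0.1,0],[0,0,0,0,7.6,0.1,0],[0,0,0,0,8.2,0.1,0],[0,0,0,0,8.8,0.1,0],[0,0,0,0,9.4,0.1,0],[0,0,0,0,10,0.1,0]]]'
python3 - <<'E'
from h import *
d=cam("side"); X=pts(d); rel()
m=(X[...,2]>92)&(X[...,2]<128)&(abs(X[...,0]-580)<25)&(X[...,1]<-60)&(X[...,1]>-250)
g=d["pixels"].max(2)>70; Q=X[m&g]; s=Q-C; print(len(Q),np.percentile(s@ey,[5,50,95]),np.percentile(s@ex,[5,95]))
cv2.imwrite("pics/p4.png",cv2.convertScaleAbs(cv2.resize(d["pixels"][130:250,200:320],None,fx=4,fy=4,interpolation=cv2.INTER_CUBIC),alpha=1.5))
E
```

```text
clock: 8.6
eef_pos: [578.6, -146.6, 98.2]
eef_rot: [-0.015, 1.0, -0.001, 0.0]
contact_force: [0.1, -6.4, 4.9]
gripper_width: 0.008
t 8.65 tcp [ 578.7 -145.2   98.3] safe xy -0.2 -70.2 jaw 91.8 F [-0.1 -4.3  5.1] w 0.005543486424238647Traceback (most recent call last):
  File "<stdin>", line 4, in <module>
    return _quantile_unchecked(
        a, q, axis, out, overwrite_input, method, keepdims, weights)
    return _ureduce(a,
                    func=_quantile_ureduce_func,
    ...<5 lines>...
                    overwrite_input=overwrite_input,
                    method=method)
    r = func(a, **kwargs)
    result = _quantile(arr,
                       quantiles=q,
    ...<2 lines>...
                       out=out,
                       weights=wgt)
    slices_having_nans = np.isnan(arr[-1, ...])
                                  ~~~^^^^^^^^^
IndexError: index -1 is out of bounds for axis 0 with size 0
```

Run:
```python
from h import *
d=cam("side"); rel()
a=cam("top")["pixels"][150:220,215:345]
f=lambda i,k:cv2.convertScaleAbs(cv2.resize(i,None,fx=k,fy=k,interpolation=cv2.INTER_CUBIC),alpha=1.8)
a=f(a,3.4); b=f(d["pixels"][140:235,215:300],4); n=max(a.shape[0],b.shape[0])
q=lambda i:cv2.copyMakeBorder(i,0,n-i.shape[0],0,0,0)
cv2.imwrite("pics/p5.png",np.hstack([q(a),q(b)])[:,:800])
```

```text
t 8.7 tcp [ 578.7 -145.3   98.2] safe xy -0.3 -70.3 jaw 91.8 F [ 0.6 -3.7  4.1] w 0.010377489513681873
```

View pics/p5.png

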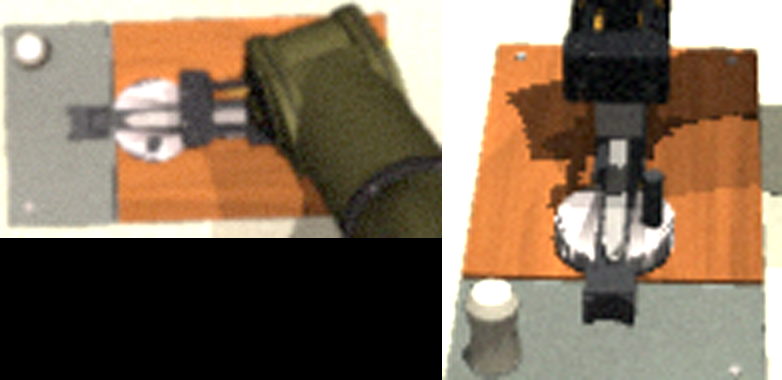

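The bar tip lies in the slot at (118–180,118), close to the keeper, and the disc is aligned. I'll continue gently.

```bash
python3 -m inch '[[[0,0,0,0,0.4,-0.1,0],[0,0,0,0,0.8,-0.1,0],[0,0,0,0,1.2,-0.1,0],[0,0,0,0,1.6,-0.1,0],[0,0,0,0,2,-0.1,0],[0,0,0,0,2.4,-0.1,0],[0,0,0,0,2.8,-0.1,0],[0,0,0,0,3.2,-0.1,0],[0,0,0,0,3.5,-0.1,0],[0,0,0,0,3.7,-0.1,0],[0,0,0,0,3.7,-0.1,0]]]'
python3 -c "
from h import *
rel()"
```

```text
clock: 10.12
eef_pos: [577.3, -107.4, 98.8]
eef_rot: [-0.016, 1.0, 0.0, 0.0]
contact_force: [-1.6, -0.2, 0.3]
gripper_width: 0.007
t 10.125 tcp [ 577.3 -107.4   98.8] safe xy -0.4 -32.4 jaw 91.9 F [-1.6 -0.2  0.3] w 0.007469005075706225
```

```bash
for i in 1; do python3 -m inch '[[[0,0,0,0,0.15,0,0],[0,0,0,0,0.3,0,0]]]'; done; python3 -m inch '[[[0,0,0,0,0.1,0,0],[0,0,0,0,0.2,0,0]]]'; python3 -m inch '[[[0,0,0,0,0.1,0,0],[0,0,0,0,0.1,0,0]]]'
```

```text
clock: 10.38
eef_pos: [577.1, -105.7, 98.8]
eef_rot: [-0.016, 1.0, -0.0, 0.0]
contact_force: [-0.5, -2.3, 0.1]
gripper_width: 0.004
clock: 10.62
eef_pos: [577.1, -103.4, 98.8]
eef_rot: [-0.016, 1.0, -0.0, 0.0]
contact_force: [-0.3, -2.6, 1.2]
gripper_width: 0.005
clock: 10.88
eef_pos: [577.1, -102.0, 98.8]
eef_rot: [-0.016, 1.0, 0.0, 0.0]
contact_force: [0.6, -1.8, 0.4]
gripper_width: 0.007
```

```bash
python3 -m inch '[[[0,0,0,0,0.1,0,0],[0,0,0,0,0.2,0,0]]]'|sed -n '2p;4p'; python3 -m inch '[[[0,0,0,0,0.1,0,0],[0,0,0,0,0.2,0,0]]]'|sed -n '2p;4p'; python3 -c "
from h import *
a=cam('top')['pixels'][155:215,220:320]; rel()
d=cam('side')['pixels'][140:235,215:300]
f=lambda i,k:cv2.convertScaleAbs(cv2.resize(i,None,fx=k,fy=k,interpolation=cv2.INTER_CUBIC),alpha=1.8)
a=f(a,4); b=f(d,4); n=b.shape[0]
q=lambda i:cv2.copyMakeBorder(i,0,n-i.shape[0],0,0,0)
cv2.imwrite('pics/p6.png',np.hstack([q(a),q(b)]))"
```

```text
eef_pos: [577.0, -100.3, 98.7]
contact_force: [0.8, -3.7, 0.3]
eef_pos: [576.9, -99.5, 98.8]
contact_force: [0.9, -6.9, 2.2]
t 11.425 tcp [576.9 -99.5  98.8] safe xy -0.5 -24.5 jaw 91.8 F [ 1.  -5.7  1.5] w 0.004103063253488981
```

View pics/p6.png

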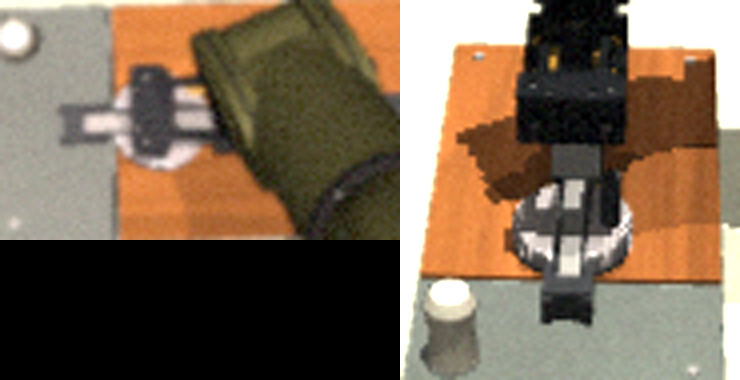

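The bar lies through the disc and into the keeper (82–128,122), and the force is rising. I'll press a little further to confirm the stop.

```bash
for i in 1; do python3 -m inch '[[[0,0,0,0,0.1,0,0],[0,0,0,0,0.2,0,0]]]'|sed -n '2p;4p'; done; python3 -m inch '[[[0,0,0,0,0.1,0,0],[0,0,0,0,0.2,0,0],[0,0,0,0,0.2,0,0]]]'|sed -n '2p;4p'
```

```text
eef_pos: [576.8, -99.4, 98.8]
contact_force: [0.6, -9.4, 1.2]
eef_pos: [576.7, -99.4, 98.9]
contact_force: [0.5, -12.3, 2.9]
```

The bar is firmly at the stop: there's no more motion while the force climbs to 12 N. I'll back off, rise clear and check.

```bash
python3 -m inch '[[[0,0,0,0,-0.5,0,0],[0,0,0,0,-1.5,0,0],[0,0,0,0,-2,0,0],[0,0,0,0,-2,0,0],[0,0,0,0,-2,-4,0],[0,0,0,0,-2,-9,0],[0,0,0,0,-7,-12,0],[0,0,0,0,-12,-14,0],[0,0,0,0,-17,-14,0],[0,0,0,0,-20,-14,0],[0,0,0,0,-20,-14,0],[0,0,0,0,-20,-14,0]]]'
python3 - <<'E'
from h import *
c=cam("top"); X=pts(c); d=cam("side"); Y=pts(d); rel()
for n,Z in(("top",X),("side",Y)):
    s=Z-C; x=s@ex; y=s@ey; z=s[...,2]
    for k,m in(("plate",(z>102)&(z<130)&(abs(x)<16)&(abs(y+6)<25)),("peg",(z>104)&(z<136)&(abs(x+25)<9)&(abs(y-45)<25))):
        print(n,k,m.sum(),x[m].mean().round(1),y[m].mean().round(1),np.nanmax(z[m]).round(1))
f=lambda i,k:cv2.convertScaleAbs(cv2.resize(i,None,fx=k,fy=k,interpolation=cv2.INTER_CUBIC),alpha=1.8)
a=f(c["pixels"][145:225,205:315],4); b=f(d["pixels"][140:230,215:300],4); n=max(len(a),len(b))
q=lambda i:cv2.copyMakeBorder(i,0,n-i.shape[0],0,0,0)
cv2.imwrite("pics/p7.png",np.hstack([q(a),q(b)]))
E
```

```text
clock: 13.6
eef_pos: [583.4, -291.7, 238.6]
eef_rot: [-0.017, 1.0, 0.001, 0.0]
contact_force: [0.2, 0.8, 0.3]
gripper_width: 0.008
t 13.7 tcp [ 583.6 -291.5  238.8] safe xy -0.2 -216.6 jaw 92.0 F [-0.3  1.   0.1] w 0.0052799144683363846
top plate 19 -0.9 -4.0 127.2
top peg 16 -26.3 48.5 132.1
side plate 84 -0.8 -4.5 124.0
side peg 47 -25.1 49.1 130.1
```

View pics/p7.png

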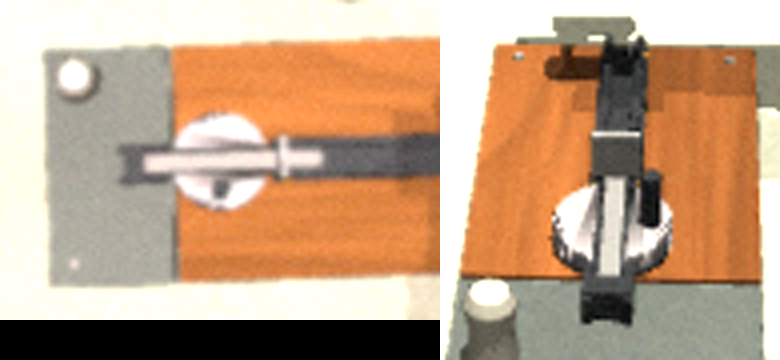

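The bar lies through the slot and into the keeper (145–320,160 in the crop), and the hand is well clear. The plate reads y = -4.3, or about -6 once the roughly 2 mm offset of the visible face is removed. With the bar in it, the slot can be off by no more than about 0.1 rad. Handing in.

```bash
python3 -c "
from cell import manip
print(manip.hand_in())"
```

```text
the job is handed in; nothing more can be done
None
```

The safe is bolted and the job is handed in, after about 13.7 s on the robot's clock. I turned the disc by its peg from about 1.71 rad to about pi, with the fingertips loosely either side of it. Then I pushed the bar by its plate with the shut fingers until it stopped at the keeper.

**Last checks:**
- **Bar at the stop:** the bar stopped moving while the push rose to about 12 N. Both cameras then put the plate at y -4 to -4.5 mm and x about -1 mm in the safe's frame, inside the limits.
- **Slot in line:** with the bar through it, the slot can be off by at most about 0.1 rad.
- **Hand clear:** the fingers finished at z 239 mm, away from the safe, with contact force near zero.
- **Other objects:** I never moved the hand near the mug, jar, soap bottle or shaker. The shaker stands as before in the last picture; I did not re-measure the other three.

**Disagreements:**
- **Peg position:** the cameras read the peg about 3–4 mm further along +y than an exactly aligned disc would give. I put about 2 mm of that down to the visible-surface offset, which leaves a misalignment of about 0.06 rad.
- **Upward force:** midway through the bar push the tool felt about 5 N upward. I raised the fingers about 1 mm, it fell away, and I saw no lifting of the bar in the pictures.

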